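# Hang the finishing brushes in the drying rack by size

### The job

Hang the three finishing brushes left standing on the mat in the drying rack, each in the row whose slot and hanging brush match its size: bring it in from the row's open front end with its ferrule in the slot, slide it back until it meets the brush already hanging there, and let it hang upright by its shoulder on the plate. Leave the brushes already in the rack hanging at the back, and do not push aside or tip the wax tin, the cup or the tape roll.

Things in the scene. Friction and masses are not known exactly. Their poses are not given: they have to be found in the camera images.
- small_brush_mid (a point): Small loose brush, upright on the mat, 130 mm tall, about 45 g. From the foot up: bristles 26 mm across (0 to 32 mm), steel ferrule 16 mm (32 to 56), wooden shoulder disc 30 mm (56 to 66), taper, straight round handle 15 mm (76 to 130). The three look alike but for thickness. Point: on its axis, 65 mm above the foot (9 mm above the shoulder's underside); z up along the handle; yaw means nothing.
- medium_brush_mid (a point): Medium loose brush, upright on the mat, 130 mm tall, about 65 g. From the foot up: bristles 35 mm across (0 to 32 mm), steel ferrule 25 mm (32 to 56), wooden shoulder disc 39 mm (56 to 66), taper, straight round handle 19 mm (76 to 130). The three look alike but for thickness. Point: on its axis, 65 mm above the foot (9 mm above the shoulder's underside); z up along the handle; yaw means nothing.
- large_brush_mid (a point): Large loose brush, upright on the mat, 130 mm tall, about 90 g. From the foot up: bristles 44 mm across (0 to 32 mm), steel ferrule 34 mm (32 to 56), wooden shoulder disc 48 mm (56 to 66), taper, straight round handle 23 mm (76 to 130). The three look alike but for thickness. Point: on its axis, 65 mm above the foot (9 mm above the shoulder's underside); z up along the handle; yaw means nothing.
- row_small_mouth (a point): Open front end of the row for small brushes: a steel plate 78 mm wide, 4 mm thick, top 100 mm above the bench, with one slot 19.5 mm wide along its middle, flared to 41.5 mm at the mouth over the first 16 mm. Point: on the slot's centre line at the plate's front edge, on its top face; x runs along the slot into the rack, z up. The three plates stand 80 mm apart, in any order.
- row_small_home (a point): Where the small loose brush's axis belongs: on the slot's centre line and the plate's top face, 55 mm in from the mouth; axes as there. Hung here, its shoulder rests on the plate and touches the shoulder of the small brush already hanging behind. The rack's upper shelf begins 22 mm behind this point, 95 mm above the plate, with jars on it: no room for a hand straight above.
- row_medium_mouth (a point): Open front end of the row for medium brushes: a steel plate 78 mm wide, 4 mm thick, top 100 mm above the bench, with one slot 28.5 mm wide along its middle, flared to 50.5 mm at the mouth over the first 16 mm. Point: on the slot's centre line at the plate's front edge, on its top face; x runs along the slot into the rack, z up. The three plates stand 80 mm apart, in any order.
- row_medium_home (a point): Where the medium loose brush's axis belongs: on the slot's centre line and the plate's top face, 55 mm in from the mouth; axes as there. Hung here, its shoulder rests on the plate and touches the shoulder of the medium brush already hanging behind. The rack's upper shelf begins 22 mm behind this point, 95 mm above the plate, with jars on it: no room for a hand straight above.
- row_large_mouth (a point): Open front end of the row for large brushes: a steel plate 78 mm wide, 4 mm thick, top 100 mm above the bench, with one slot 37.5 mm wide along its middle, flared to 59.5 mm at the mouth over the first 16 mm. Point: on the slot's centre line at the plate's front edge, on its top face; x runs along the slot into the rack, z up. The three plates stand 80 mm apart, in any order.
- row_large_home (a point): Where the large loose brush's axis belongs: on the slot's centre line and the plate's top face, 55 mm in from the mouth; axes as there. Hung here, its shoulder rests on the plate and touches the shoulder of the large brush already hanging behind. The rack's upper shelf begins 22 mm behind this point, 95 mm above the plate, with jars on it: no room for a hand straight above.
- hung_small_mid (a point): The small brush already hanging, loose, at the closed end of its row; same shape and size as the small loose brush. Point: on its axis, 65 mm above its foot; z up along the handle. It stays there.
- hung_medium_mid (a point): The medium brush already hanging, loose, at the closed end of its row; same shape and size as the medium loose brush. Point: on its axis, 65 mm above its foot; z up along the handle. It stays there.
- hung_large_mid (a point): The large brush already hanging, loose, at the closed end of its row; same shape and size as the large loose brush. Point: on its axis, 65 mm above its foot; z up along the handle. It stays there.
- rack: Drying rack, fixed. Origin: on the bench below the front edge of the middle plate; x into the rack, as the slots. Side cheeks 122 to 134 mm to either side, only 100 to 165 mm behind the front edge. Upper shelf 268 mm wide, 77 to 182 mm behind the front edge, 195 to 207 mm above the bench; jars and cartons on it up to 293 mm. Drip tray 12 mm high below the plates.
- mat: Grey mat, fixed, 220 x 290 mm, 3 mm thick; origin under its middle, x along its short side. The loose brushes stand on it in any order.
- wax_tin: Closed aluminium tin on the mat, loose, 56 mm across, 30 mm high; origin under its middle. A bystander.
- mixing_cup: White plastic cup on the mat, loose, 52 mm across the rim, 55 mm high; origin under its middle. A bystander.
- tape_roll: Roll of masking tape lying flat on the bench, loose, 90 mm across, 24 mm high; origin under its middle. A bystander.
There are look-alikes about, which are no part of the job. Leave any orange or turquoise look-alike of the part that bears medium_brush_mid alone.

How it is judged:
At the end, for the whole second after the job is handed in: Each loose brush hangs upright (within 0.12 rad) in its own size's slot: within 6 mm of the centre line, at most 12 mm short of home or 8 mm past it, shoulder on the plate (5 mm). The brushes hung first still hang upright, at most 10 mm forward or 8 mm back (x of small_brush_mid in the frame of row_small_home between -0.012 and 0.008 m and y of small_brush_mid in the frame of row_small_home between -0.006 and 0.006 m and z of small_brush_mid in the frame of row_small_home between 0.004 and 0.014 m and angle between each of small_brush_mid, hung_small_mid, medium_brush_mid, hung_medium_mid, large_brush_mid, hung_large_mid's own z axis and vertical below 0.12 rad and x of hung_small_mid in the frame of row_small_home between 0.02 and 0.038 m and z of hung_small_mid in the frame of row_small_home between 0.004 and 0.014 m and x of medium_brush_mid in the frame of row_medium_home between -0.012 and 0.008 m and y of medium_brush_mid in the frame of row_medium_home between -0.006 and 0.006 m and z of medium_brush_mid in the frame of row_medium_home between 0.004 and 0.014 m and x of hung_medium_mid in the frame of row_medium_home between 0.029 and 0.047 m and z of hung_medium_mid in the frame of row_medium_home between 0.004 and 0.014 m and x of large_brush_mid in the frame of row_large_home between -0.012 and 0.008 m and y of large_brush_mid in the frame of row_large_home between -0.006 and 0.006 m and z of large_brush_mid in the frame of row_large_home between 0.004 and 0.014 m and x of hung_large_mid in the frame of row_large_home between 0.038 and 0.056 m and z of hung_large_mid in the frame of row_large_home between 0.004 and 0.014 m); the robot touches nothing.
It fails at once if the wax tin is pushed more than 30 mm or tipped over (distance of wax_tin from where it was at the start of the episode above 0.03 m or angle between wax_tin's own z axis and vertical above 0.5 rad).
It fails at once if the mixing cup is pushed more than 30 mm or tipped over (distance of mixing_cup from where it was at the start of the episode above 0.03 m or angle between mixing_cup's own z axis and vertical above 0.5 rad).
It fails at once if the tape roll is pushed more than 30 mm or tipped over (distance of tape_roll from where it was at the start of the episode above 0.03 m or angle between tape_roll's own z axis and vertical above 0.5 rad).
It also fails if it takes over 72 s, if anything falls off the work surface, if the arm or the gripper's body presses on something with over 40 N, if the wrist force passes 120 N, or if a joint passes its speed limit or range.

### The arm

A 6-joint arm with a two-finger parallel gripper is mounted at the origin on the work surface. World frame = base frame: x ahead of the robot, y to its left, z up, the work surface at z = 0. Lengths are in m, angles in rad, forces in N, time in s.
With the tool pointing down it reaches from about 0.3 to 0.875 m from the base axis. Payload 6.4 kg.
Tool frame: the origin (TCP) lies midway between the tips of the shut fingers; the grasp point (between the pads) lies 19 mm behind it (ctrl.pinch_z is the distance from the TCP to the grasp point, in m); z points along the fingers, y is the line along which they close (so a half turn about z gives the same grasp; the last joint's range is limited). The gripper opens to 85 mm and grips with 20 to 120 N. Pads are 22 mm wide; open, the fingers measure 114 mm over their backs; the gripper's body (76 mm by 85 mm) begins 54 mm behind the grasp point. The pads swing forward as they close: fully open they stand 13 mm farther back than shut.
Start: joints at [-1.402, 0.181, 1.607, -0, 1.354, -0.206], TCP at [0.211, -0.535, 0.231] pointing down, gripper open.
Joint ranges: [-2.99, 2.99], [-0.89, 2.07], [0.3, 2.58], [-1.14, 4.28], [0, 2.63], [-3.12, 3.12]. Speed limits (rad/s): [2.57, 2.57, 3.01, 3.14, 3.14, 3.14].

### API

Orientations are given as a unit quaternion [w, x, y, z].
In Python, from bench import ctrl gives the robot as it stands.
- The arm moves only by the tool apply_moves, never from a script. Its argument "moves" is a list of rows, each an object with "jaw": the opening, from 0 (shut) to 1 (fully open); "offset": the shift along the tool's x, y, z in mm, a list of three; "rot": the turn, a rotation vector about the tool's x, y, z in degrees, a list of three. In form: [{"jaw": jaw, "offset": [dx, dy, dz], "rot": [ax, ay, az]}, ...]. A call has exactly 5 rows; each row shifts and turns the commanded pose from where the row before left it, along the tool's axes as they then stand; what a row does not reach is not made up. A row lasts 1/8 s, in which the tool goes at most 62.5 mm and 10.7 degrees, less where a joint would pass 70% of its speed; a pose out of reach is approached as far as the arm can. A call is refused whole if a number of a shift passes 62.5 or a number of a turn 10.7, either way. A call with a gripper value outside its range is refused whole. The fingers move at their own pace and stop on an object; the grip force is fixed at half the most. Time passes only in rows, so rows that do not move let the fingers close, or fill a call up. It gives the time, the measured TCP pose, the force, the opening and the grip force at its end, in the units of the state.
- ctrl.get_obs(): the state, without advancing time (a new reading comes with each control period).
- ctrl.camera(name): name is "scene" or "top"; returns (picture, depth): 384x512x3 uint8, red, green, blue; 384x512 float32, m along the optical axis (not along the pixel's ray), 0 where there is no reading.
- ctrl.camera_params(name): a dict with "K" (3x3 intrinsics, pixels), "cam_to_world" (4x4, takes a point from camera to world coordinates). Camera axes: x right, y down, z forward; pixel columns grow to the right and rows downward; lengths in m; the calibration is good to about 2 mm. A picture is of the moment at which its call begins. camera_params takes no time and is no camera call.
- ctrl.hand_in(): hands the job in; it is judged then, once.
Trained networks look in the newest picture that a camera, given by its name, has taken for a name from the list of things; names that differ only in an ending like _2 or _b are one class to them, and where a whole thing is asked for, a point or a joint stands for the part that bears it (a point fixed in the world has none). Each returns a list of dicts, best first, with "score" (0 to 1); they miss things now and then, are a little off and sometimes report something else, mostly with a low value. They report only what shows in the picture. A call takes as long as a camera call. They do not tell look-alikes from the thing itself.
- ctrl.outline_of(camera, target): "region" (384x512 bool, what is visible of it) and "position" ([column, row] in pixels, amid what is visible of it).
The state is a dict: "time_s": time; "q": joint angles; "dq": joint speeds; "joint_efforts": joint torques, N m; "eef_pos": TCP position; "eef_rot": TCP orientation; "wrist_force": force on the tool from outside, world axes, zero at the start; "torque": the same for the moment, N m; "opening": opening from 0.0 (shut) to 1.0 (fully open); "grasp_force": force on a finger pad.
Only numpy, scipy, OpenCV 4.12 (cv2) and the standard library are available. Lean on these libraries where they do the work, as an engineer would, in place of code of your own. Each camera call takes 0.05 s, during which the arm holds its last target. There are 200 camera calls.

## Working session

There is one attempt and no reset: what is moved stays moved. The work goes in short steps, Python scripts to look and compute and a tool call to move; the robot and the scene stay as the last step left them, time stands still between calls to the robot, and variables do not carry over. Pictures are saved under pics/ and viewed, at most 10 in all, crops included, and the job is handed in when it is done.

Besides the shell and the picture viewer there is one more tool, called after "Emit:" as name(argument=value, ...) on one line, values as JSON. apply_moves: Moves the arm, as the interface text tells. Its arguments: {"type":"object","properties":{"moves":{"type":"array"}},"required":["moves"]}

```bash
mkdir -p pics; ls; cat > h.py <<'E'
import numpy as np,cv2
from bench import ctrl
def shot(n,f=None):
    im,d=ctrl.camera(n)
    if f: cv2.imwrite('pics/'+f,im[...,::-1])
    return im,d
def world(n,d,mask=None):
    p=ctrl.camera_params(n);K=np.array(p['K']);T=np.array(p['cam_to_world'])
    v,u=np.mgrid[0:d.shape[0],0:d.shape[1]]
    c=np.stack([(u-K[0,2])/K[0,0]*d,(v-K[1,2])/K[1,1]*d,d],-1)
    return c@T[:3,:3].T+T[:3,3]
E
python3 - <<'E'
from h import *
for n in('scene','top'):
    im,d=shot(n,n+'0.png'); W=world(n,d); np.savez(n+'0',im=im,d=d,W=W)
    print(n,np.round(ctrl.camera_params(n)['cam_to_world'],3).tolist(),np.round(ctrl.camera_params(n)['K'],1).tolist())
    for t in ['small_brush_mid','medium_brush_mid','large_brush_mid','hung_small_mid','hung_medium_mid','hung_large_mid','row_small_mouth','row_medium_mouth','row_large_mouth','wax_tin','mixing_cup','tape_roll']:
        for r in ctrl.outline_of(n,t)[:5]:
            m=r['region']&(d>0); w=W[m]
            print(n,t,round(r['score'],2),np.round(r['position']),m.sum(), np.round(np.median(w,0),3) if len(w) else '',np.round(w[:,2].max(),3) if len(w) else '')
o=ctrl.get_obs();print(o['eef_pos'],o['eef_rot'],o['time_s'],o['opening'],ctrl.pinch_z)
E
```

```text
pics
scene [[0.759, 0.569, -0.317, 0.92], [0.652, -0.658, 0.378, -0.447], [0.006, -0.493, -0.87, 1.148], [0.0, 0.0, 0.0, 1.0]] [[492.3, 0.0, 252.2], [0.0, 492.3, 189.8], [0.0, 0.0, 1.0]]
scene small_brush_mid 0.7 [210. 243.] 232 [ 0.543 -0.148  0.07 ] 0.137
scene medium_brush_mid 0.96 [154. 212.] 395 [ 0.384 -0.177  0.066] 0.133
scene medium_brush_mid 0.64 [187. 268.] 316 [ 0.553 -0.235  0.072] 0.136
scene medium_brush_mid 0.56 [125. 238.] 428 [ 0.393 -0.276  0.066] 0.134
scene large_brush_mid 0.39 [336. 183.] 48 [0.679 0.158 0.11 ] 0.121
scene row_small_mouth 0.8 [328. 151.] 403 [0.611 0.228 0.099] 0.275
scene row_medium_mouth 0.69 [318. 176.] 563 [0.632 0.146 0.099] 0.206
scene row_large_mouth 0.57 [342. 133.] 170 [0.595 0.299 0.099] 0.106
scene row_large_mouth 0.15 [210. 236.] 237 [ 0.543 -0.148  0.071] 0.137
scene wax_tin 0.61 [226. 280.] 459 [ 0.633 -0.189  0.033] 0.039
scene mixing_cup 0.82 [203. 309.] 460 [ 0.626 -0.282  0.029] 0.063
scene tape_roll 0.65 [252. 155.] 529 [0.454 0.115 0.021] 0.03
top [[-0.008, -0.986, 0.168, 0.369], [-1.0, 0.005, -0.016, 0.015], [0.015, -0.168, 
[... 785 characters left out ...]
96
top row_small_mouth 0.2 [361. 199.] 8583 [ 0.538 -0.231  0.003] 0.073
top row_medium_mouth 0.72 [186. 135.] 991 [0.645 0.175 0.1  ] 0.11
top wax_tin 0.59 [338. 154.] 465 [ 0.625 -0.183  0.033] 0.038
top wax_tin 0.51 [186. 121.] 288 [0.674 0.167 0.112] 0.176
top wax_tin 0.23 [152. 130.] 199 [0.653 0.245 0.116] 0.177
top mixing_cup 0.9 [385. 152.] 472 [ 0.633 -0.289  0.033] 0.061
top mixing_cup 0.37 [197. 137.] 1077 [0.645 0.159 0.1  ] 0.198
top tape_roll 0.73 [201. 224.] 583 [0.45  0.125 0.024] 0.03
top tape_roll 0.49 [328. 189.] 169 [ 0.529 -0.138  0.072] 0.136
[ 0.21053253 -0.53509971  0.23130313] [9.64983240e-06 9.82491953e-01 1.86305026e-01 1.52009212e-05] 1.3 0.9995057671339944 0.0187
```

```bash
python3 - <<'E'
import cv2,numpy as np
t=cv2.imread('pics/top0.png')[80:300,90:450]; s=cv2.imread('pics/scene0.png')[100:350,90:390]
t=cv2.resize(t,(785,480)); cv2.imwrite('pics/t0c.png',t)
cv2.imwrite('pics/s0c.png',cv2.resize(s,(720,600)))
E
```

```text
(no output)
```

View pics/t0c.png

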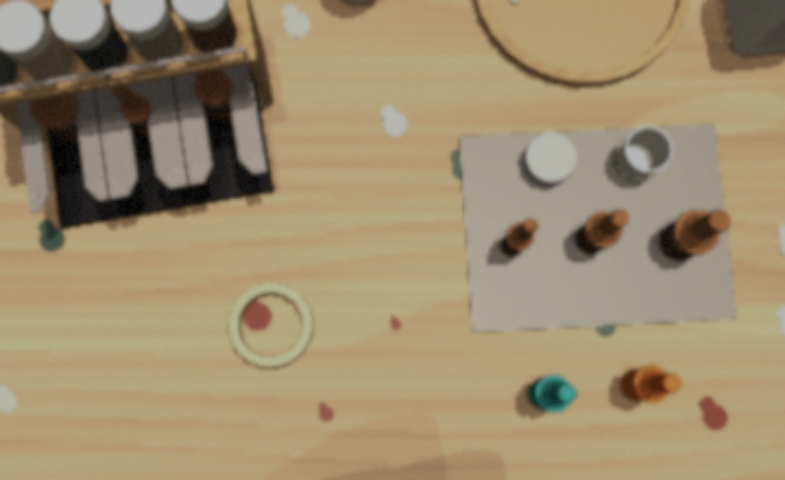

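View pics/s0c.png

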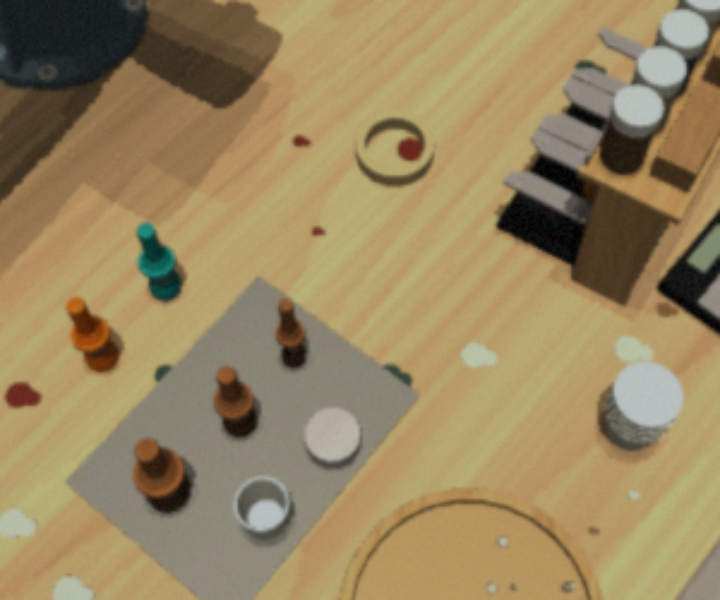

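```bash
python3 - <<'E'
from h import *
def inter(n,w):
    p=ctrl.camera_params(n);K=np.array(p['K']);T=np.linalg.inv(np.array(p['cam_to_world']))
    c=np.asarray(w)@T[:3,:3].T+T[:3,3]; q=c@K.T; return q[...,:2]/q[...,2:]
out=[]
# ortho at z=.1: cols y from .40 to .08 , rows x from .80 to .54 ; 2.5px/mm
x=np.arange(.72,.54,-.0005);y=np.arange(.39,.08,-.0005)
Y,X=np.meshgrid(y,x)
for n in('top','scene'):
    D=np.load(n+'0.npz');m=inter(n,np.stack([X,Y,np.full_like(X,.1)],-1)).astype(np.float32)
    o=cv2.remap(D['im'],m[...,0],m[...,1],cv2.INTER_CUBIC)[...,::-1].copy()
    for k in range(0,620,100): cv2.putText(o,f'{.39-k*.0005:.2f}',(k,10),0,.35,(0,255,255))
    for k in range(0,360,40): cv2.putText(o,f'{.72-k*.0005:.2f}',(0,k),0,.35,(0,255,0))
    out.append(o)
cv2.imwrite('pics/rect.png',cv2.resize(np.vstack([out[0],out[1]])[:,:],(516,600)))
for n in('top','scene'):
    D=np.load(n+'0.npz');W=D['W'];d=D['d'];im=D['im']
    for nm,c in dict(s=(.53,-.138),m=(.535,-.223),l=(.533,-.317)).items():
        near=(np.hypot(W[...,0]-c[0],W[...,1]-c[1])<.04)&(d>0)&(W[...,2]>.05)
        w=W[near]; zt=np.percentile(w[:,2],97)
        for a,b in((-.006,.01),):
            k=w[(w[:,2]>zt+a)]
            print(n,nm,round(zt,4),len(k),np.round(k.mean(0),4),'mid',np.round((k.min(0)+k.max(0))/2,4),np.round(np.ptp(k,0),3))
    # plate points
    k=(abs(W[...,2]-.1)<.006)&(d>0)&(W[...,0]>.55)&(W[...,1]>.08)&(W[...,1]<.42)
    w=W[k]; print(n,len(w),np.median(w[:,2]), cv2.minAreaRect((w[:,:2]*1000).astype(np.float32)))
E
```

```text
top s 0.1349 35 [ 0.5339 -0.1426  0.133 ] mid [ 0.5343 -0.1429  0.1328] [0.013 0.013 0.007]
top m 0.1342 57 [ 0.5404 -0.2292  0.1323] mid [ 0.5406 -0.2292  0.1327] [0.017 0.015 0.009]
top l 0.1342 90 [ 0.5373 -0.3257  0.1323] mid [ 0.5379 -0.326   0.1332] [0.021 0.021 0.01 ]
top 3529 0.10013821813951007 ((741.213623046875, 262.1390380859375), (336.0561828613281, 266.33978271484375), 9.89792537689209)
scene s 0.1343 31 [ 0.5384 -0.1437  0.1328] mid [ 0.5386 -0.1437  0.1328] [0.012 0.013 0.009]
scene m 0.1344 51 [ 0.5449 -0.2308  0.1327] mid [ 0.545  -0.2306  0.1323] [0.016 0.017 0.008]
scene l 0.1341 83 [ 0.5422 -0.3272  0.1323] mid [ 0.542  -0.3272  0.132 ] [0.021 0.02  0.007]
scene 1502 0.09953568307374994 ((745.5596923828125, 254.331787109375), (336.2415771484375, 254.60195922851562), 9.300588607788086)
```

View pics/rect.png

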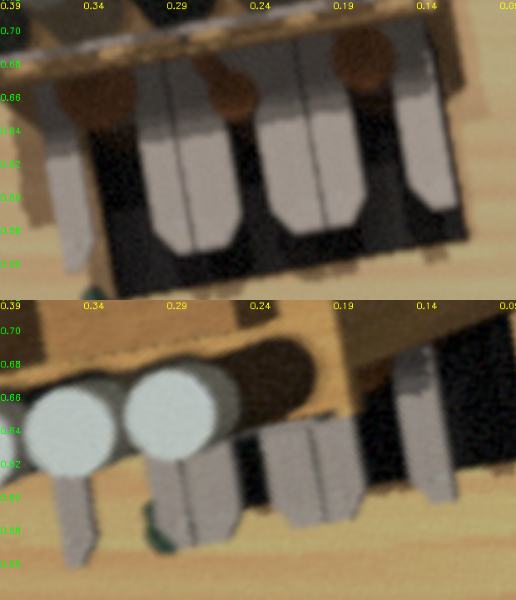

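```bash
cat >> h.py <<'E'
def proj(n,w):
    p=ctrl.camera_params(n);K=np.array(p['K']);T=np.linalg.inv(np.array(p['cam_to_world']))
    c=np.asarray(w)@T[:3,:3].T+T[:3,3]; q=c@K.T; return q[...,:2]/q[...,2:]
E
python3 - <<'E'
from h import *
from scipy.ndimage import gaussian_filter1d as g1
best={}
u=np.arange(.0,.07,.0005); v=np.arange(-.14,.14,.0005)   # u along slot, v lateral
def rect(n,yaw,o,us,vs,z=.1):
    D=np.load(n+'0.npz');V,U=np.meshgrid(vs,us);c,s=np.cos(yaw),np.sin(yaw)
    P=np.stack([o[0]+U*c-V*s,o[1]+U*s+V*c,np.full_like(U,z)],-1)
    m=proj(n,P).astype(np.float32)
    return cv2.cvtColor(cv2.remap(D['im'],m[...,0],m[...,1],cv2.INTER_LINEAR),cv2.COLOR_RGB2GRAY).astype(float)
o=(.59,.235)
for n,us in(('top',np.arange(.015,.05,.0005)),('scene',np.arange(.012,.033,.0005))):
    ys=np.deg2rad(np.arange(7,13,.1))
    sc=[(np.diff(g1(rect(n,a,o,us,v).mean(0),1))**2).sum() for a in ys]
    a=ys[int(np.argmax(sc))]
    p=g1(rect(n,a,o,us,v).mean(0),1.5);gr=np.diff(p)
    pk=[(round(v[i],4),round(gr[i],1)) for i in range(2,len(gr)-2) if abs(gr[i])==abs(gr[i-2:i+3]).max() and abs(gr[i])>3.5]
    print(n,np.rad2deg(a),pk)
    # front edges of plates: profile along u at plate lobes
    for lo,hi in((-.07,-.052),(-.033,-.018),(.015,.03),(.05,.068)):
        uu=np.arange(-.04,.05,.0005);q=g1(rect(n,a,o,uu,np.arange(lo,hi,.0005)).mean(1),1.5);gg=np.diff(q)
        print('  front',lo,hi,round(uu[np.argmax(gg[:])],4),round(gg.max(),1))
E
```

```text
top 9.69999999999999 [(np.float64(-0.123), np.float64(-7.8)), (np.float64(-0.1185), np.float64(8.5)), (np.float64(-0.092), np.float64(-11.4)), (np.float64(-0.0665), np.float64(10.8)), (np.float64(-0.0415), np.float64(-3.9)), (np.float64(-0.037), np.float64(3.8)), (np.float64(-0.0075), np.float64(-11.6)), (np.float64(0.009), np.float64(10.8)), (np.float64(0.039), np.float64(-3.6)), (np.float64(0.043), np.float64(3.8)), (np.float64(0.063), np.float64(-11.5)), (np.float64(0.0925), np.float64(7.1)), (np.float64(0.1), np.float64(4.8)), (np.float64(0.1205), np.float64(-3.7)), (np.float64(0.1375), np.float64(4.4))]
  front -0.07 -0.052 -0.0135 3.4
  front -0.033 -0.018 -0.0145 10.2
  front 0.015 0.03 -0.014 8.1
  front 0.05 0.068 -0.011 2.7
scene 12.89999999999998 [(np.float64(-0.121), np.float64(8.0)), (np.float64(-0.0945), np.float64(-10.2)), (np.float64(-0.068), np.float64(8.2)), (np.float64(-0.01), np.float64(-9.2)), (np.float64(0.007), np.float64(7.6)), (np.float64(0.0665), np.float64(3.5)), (np.float64(0.094), np.float64(-4.8))]
  front -0.07 -0.052 -0.034 0.6
  front -0.033 -0.018 -0.028 1.1
  front 0.015 0.03 0.048 2.3
  front 0.05 0.068 0.0235 2.7
```

```bash
python3 - <<'E'
from h import *
from scipy.ndimage import gaussian_filter1d as g1
o=(.59,.235);a=np.deg2rad(9.7)
def rect(n,yaw,o,us,vs,z=.1):
    D=np.load(n+'0.npz');V,U=np.meshgrid(vs,us);c,s=np.cos(yaw),np.sin(yaw)
    P=np.stack([o[0]+U*c-V*s,o[1]+U*s+V*c,np.full_like(U,z)],-1)
    m=proj(n,P).astype(np.float32)
    return cv2.cvtColor(cv2.remap(D['im'],m[...,0],m[...,1],cv2.INTER_LINEAR),cv2.COLOR_RGB2GRAY).astype(float)
v=np.arange(-.14,.14,.0005)
for n in('top','scene'):
  for us in(np.arange(.008,.018,.0005),np.arange(.018,.028,.0005)):
    p=g1(rect(n,a,o,us,v).mean(0),1.5);gr=np.diff(p)
    print(n,[(float(round(v[i],4)),float(round(gr[i],1))) for i in range(2,len(gr)-2) if abs(gr[i])==abs(gr[i-2:i+3]).max() and abs(gr[i])>2])
  for lo,hi in((-.052,-.043),(-.035,-.025),(.025,.035),(.046,.053)):
    uu=np.arange(-.03,.012,.0005);q=g1(rect(n,a,o,uu,np.arange(lo,hi,.0005)).mean(1),1.5);gg=np.diff(q)
    print('  front',lo,hi,round(uu[np.argmax(gg)],4),round(gg.max(),1),round(uu[np.argmin(gg)],4),round(gg.min(),1))
E
```

```text
top [(-0.1235, -7.6), (-0.1185, 8.0), (-0.0925, -11.7), (-0.0665, 10.3), (-0.0415, -3.4), (-0.0375, 3.8), (-0.008, -10.9), (0.009, 10.6), (0.039, -4.0), (0.043, 3.7), (0.063, -9.9), (0.092, 7.7), (0.1005, 4.7)]
top [(-0.1235, -7.5), (-0.1185, 8.3), (-0.092, -11.4), (-0.0665, 10.4), (-0.0415, -4.4), (-0.037, 4.4), (-0.0075, -11.9), (0.009, 10.8), (0.0385, -3.5), (0.043, 4.1), (0.063, -11.5), (0.092, 7.4), (0.1, 4.8), (0.1205, -3.7), (0.1365, 4.8)]
  front -0.052 -0.043 -0.0145 11.0 -0.0295 -0.9
  front -0.035 -0.025 -0.0145 10.9 -0.0255 -0.6
  front 0.025 0.035 -0.015 10.7 -0.028 -0.6
  front 0.046 0.053 -0.0145 10.0 0.006 -0.8
scene [(-0.12, 7.8), (-0.0935, -10.0), (-0.067, 8.2), (-0.0425, -2.6), (-0.0375, 2.8), (-0.0085, -9.6), (0.0085, 7.7), (0.043, 2.3), (0.061, -4.8), (0.0675, 6.3), (0.095, -5.1), (0.1005, 3.5)]
scene [(-0.12, 8.1), (-0.093, -10.5), (-0.0665, 8.4), (-0.0425, -3.0), (-0.0375, 3.2), (-0.009, -9.5), (0.008, 7.6), (0.0425, 2.1), (0.095, -4.6), (0.1005, 3.0)]
  front -0.052 -0.043 -0.029 0.8 -0.0115 -2.1
  front -0.035 -0.025 -0.0265 1.1 -0.011 -2.0
  front 0.025 0.035 -0.018 1.2 -0.0115 -2.3
  front 0.046 0.053 -0.0055 1.4 -0.0115 -2.8
```

Candidates for the brushes in the top picture, by pixel:
- Brown brushes: small (328,190), medium (364,188), large (406,188). These are the ones to move.
- Turquoise (345,260) and orange (387,255) look-alikes: leave these alone.

The crops show this clearly. The rows, from left to right in y, are large, small and medium.

Emit:
apply_moves(moves=[{"jaw": 0.6, "offset": [0, 0, -20], "rot": [0, 0, 5.9]}, {"jaw": 0.6, "offset": [0, 0, -20], "rot": [0, 0, 5.9]}, {"jaw": 0.6, "offset": [0, 0, 0], "rot": [0, 9, 0]}, {"jaw": 0.6, "offset": [0, 0, 0], "rot": [0, 9, 0]}, {"jaw": 0.6, "offset": [0, 0, 0], "rot": [0, 9, 0]}])

```text
time_s: 1.92
eef_pos: [0.2106, -0.5355, 0.2723]
eef_rot: [-0.019, 0.968, 0.082, 0.235]
wrist_force: [-0.5, -0.4, -1.0]
opening: 0.594
grasp_force: 0.0
```

```bash
cat >> h.py <<'E'
from scipy.spatial.transform import Rotation as Ro
PS=np.deg2rad(9.7);TH=np.deg2rad(45)
zt=np.array([np.cos(PS)*np.sin(TH),np.sin(PS)*np.sin(TH),-np.cos(TH)]);yt=np.array([np.sin(PS),-np.cos(PS),0]);RT=np.stack([np.cross(yt,zt),yt,zt],1)
DIR=np.array([np.cos(PS),np.sin(PS),0])
B=dict(s=(.5362,-.1432),m=(.5427,-.230),l=(.5398,-.3265))
M=dict(s=(.5771,.2331),m=(.5906,.1543),l=(.5636,.3122))
def to(P,back=0,zoff=None):
    "tool-frame shift (mm) to bring grasp point to P, back m behind along tool z; uses nominal RT axes"
    o=ctrl.get_obs();q=np.array(o['eef_rot']);R=Ro.from_quat(np.r_[q[1:],q[0]])
    g=np.asarray(P)+(ctrl.pinch_z-back)*zt
    rv=(R.inv()*Ro.from_matrix(RT)).as_rotvec(degrees=True)
    print('t',round(o['time_s'],2),'pos',np.round(o['eef_pos'],4),'shift',np.round(RT.T@(g-o['eef_pos'])*1000,1),'rot',np.round(rv,2),'f',np.round(o['wrist_force'],1),'op',round(o['opening'],3),'gf',round(o['grasp_force'],1))
E
python3 -c "
from h import *
to((*B['s'],.111),.1)"
```

```text
t 1.93 pos [ 0.2106 -0.5355  0.2723] shift [ 159.6 -331.9  306.5] rot [ 0.13 17.74  0.08] f [-0.5 -0.4 -1. ] op 0.594 gf 0.0
```

Emit:
apply_moves(moves=[{"jaw": 0.6, "offset": [0, 0, 0], "rot": [0.1, 8.9, 0]}, {"jaw": 0.6, "offset": [0, 0, 0], "rot": [0, 8.9, 0]}, {"jaw": 0.6, "offset": [20, -50, 20], "rot": [0, 0, 0]}, {"jaw": 0.6, "offset": [28, -50, 24], "rot": [0, 0, 0]}, {"jaw": 0.6, "offset": [28, -50, 24], "rot": [0, 0, 0]}])

```text
time_s: 2.55
eef_pos: [0.2859, -0.3688, 0.2764]
eef_rot: [-0.033, 0.921, 0.077, 0.38]
wrist_force: [0.8, -0.1, 1.1]
opening: 0.597
grasp_force: 0.0
```

Emit:
apply_moves(moves=[{"jaw": 0.6, "offset": [28, -50, 24], "rot": [0, 0, 0]}, {"jaw": 0.6, "offset": [28, -50, 24], "rot": [0, 0, 0]}, {"jaw": 0.6, "offset": [28, -50, 34], "rot": [0, 0, 0]}, {"jaw": 0.6, "offset": [0, -32, 35], "rot": [0, 0, 0]}, {"jaw": 0.6, "offset": [0, 0, 35], "rot": [0, 0, 0]}])

```text
time_s: 3.18
eef_pos: [0.4176, -0.1644, 0.229]
eef_rot: [-0.031, 0.921, 0.08, 0.38]
wrist_force: [-0.3, -0.8, 1.0]
opening: 0.595
grasp_force: 0.0
```

```bash
python3 -c "
from h import *
to((*B['s'],.111),.0)
print(RT.T@np.array([0,0,1]))"
```

```text
t 3.17 pos [ 0.4176 -0.1644  0.229 ] shift [  1.8  -0.9 187.3] rot [0.07 0.17 0.23] f [-0.3 -0.8  1. ] op 0.595 gf 0.0
[ 0.70710678  0.         -0.70710678]
```

Emit:
apply_moves(moves=[{"jaw": 0.6, "offset": [1.8, -0.9, 55], "rot": [0, 0, 0]}, {"jaw": 0.6, "offset": [0, 0, 55], "rot": [0, 0, 0]}, {"jaw": 0.6, "offset": [0, 0, 40], "rot": [0, 0, 0]}, {"jaw": 0.6, "offset": [0, 0, 25], "rot": [0, 0, 0]}, {"jaw": 0.6, "offset": [0, 0, 12], "rot": [0, 0, 0]}])

```text
time_s: 3.8
eef_pos: [0.5483, -0.1415, 0.0959]
eef_rot: [-0.034, 0.921, 0.078, 0.379]
wrist_force: [0.1, -1.0, 0.7]
opening: 0.603
grasp_force: 0.0
```

```bash
python3 -c "
from h import *
to((*B['s'],.111),.0)
a,_=shot('scene');b,_=shot('top')
a=a[180:300,150:290][...,::-1];b=b[140:240,270:410][...,::-1]
cv2.imwrite('pics/g1.png',np.hstack([cv2.resize(a,(400,343)),cv2.resize(b,(400,343))]))
"
```

```text
t 3.8 pos [ 0.5483 -0.1415  0.0959] shift [ 2.  -0.4 -0.6] rot [-0.19  0.27 -0.05] f [ 0.1 -1.   0.7] op 0.603 gf 0.0
```

View pics/g1.png

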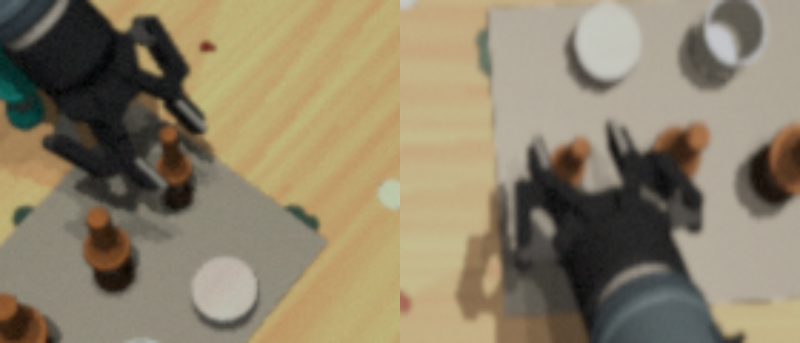

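The left crop (scene) has the fingers on either side of the small handle at about (170,145). The right crop (top) has the fingertips at (540,150) and (615,130) with the handle between them. The medium brush at (685,140) is clear.

Emit:
apply_moves(moves=[{"jaw": 0.3, "offset": [1.4, 0, 0], "rot": [0, 0, 0]}, {"jaw": 0, "offset": [0, 0, 0], "rot": [0, 0, 0]}, {"jaw": 0, "offset": [0, 0, 0], "rot": [0, 0, 0]}, {"jaw": 0, "offset": [0, 0, 0], "rot": [0, 0, 0]}, {"jaw": 0, "offset": [0, 0, 0], "rot": [0, 0, 0]}])

```text
time_s: 4.53
eef_pos: [0.5493, -0.1428, 0.099]
eef_rot: [-0.033, 0.921, 0.078, 0.38]
wrist_force: [-0.7, -0.2, 5.0]
opening: 0.153
grasp_force: 58.3
```

```bash
python3 -c "
from h import *
to((*B['s'],.111),.0)"
```

```text
t 4.53 pos [ 0.5493 -0.1428  0.099 ] shift [-0.7 -1.8  1.1] rot [-0.02  0.14 -0.02] f [-0.7 -0.2  5. ] op 0.153 gf 58.3
```

Emit:
apply_moves(moves=[{"jaw": 0, "offset": [15, 0, -15], "rot": [0, 0, 0]}, {"jaw": 0, "offset": [25, 0, -25], "rot": [0, 0, 0]}, {"jaw": 0, "offset": [0, -50, 0], "rot": [0, 0, 0]}, {"jaw": 0, "offset": [0, -55, 0], "rot": [0, 0, 0]}, {"jaw": 0, "offset": [0, -55, 0], "rot": [0, 0, 0]}])

```text
time_s: 5.15
eef_pos: [0.5212, 0.0165, 0.1548]
eef_rot: [-0.033, 0.921, 0.077, 0.38]
wrist_force: [0.7, -0.4, -0.8]
opening: 0.153
grasp_force: 58.5
```

```bash
python3 -c "
from h import *
to(np.r_[M['s'],.155]-.06*DIR)"
```

```text
t 5.15 pos [0.5212 0.0165 0.1548] shift [  22.4 -204.1   40.9] rot [-0.04  0.2  -0.1 ] f [ 0.7 -0.4 -0.8] op 0.153 gf 58.5
```

Emit:
apply_moves(moves=[{"jaw": 0, "offset": [0, -55, 0], "rot": [0, 0, 0]}, {"jaw": 0, "offset": [6, -55, 10], "rot": [0, 0, 0]}, {"jaw": 0, "offset": [8, -55, 15], "rot": [0, 0, 0]}, {"jaw": 0, "offset": [8, -39, 16], "rot": [0, 0, 0]}, {"jaw": 0, "offset": [0, 0, 0], "rot": [0, 0, 0]}])

```text
time_s: 5.78
eef_pos: [0.5215, 0.1755, 0.142]
eef_rot: [-0.028, 0.925, 0.077, 0.37]
wrist_force: [-0.5, -0.8, -0.2]
opening: 0.152
grasp_force: 58.6
```

```bash
cat >> h.py <<'E'
def held(c,r=.05):
    "brush handle-top & shoulder pos from colour in both cameras near world xy c"
    for n in('top','scene'):
        im,d=ctrl.camera(n);W=world(n,d);h=cv2.cvtColor(im,cv2.COLOR_RGB2HSV).astype(int)
        k=(np.hypot(W[...,0]-c[0],W[...,1]-c[1])<r)&(d>0)&(h[...,1]>130)&(h[...,2]>60)&((h[...,0]<14)|(h[...,0]>172))&(W[...,2]>.04)
        w=W[k]
        if len(w)<8: print(n,'few',len(w));continue
        zt_=np.percentile(w[:,2],97);t=w[w[:,2]>zt_-.005]
        print(n,len(w),'ztop',round(zt_,4),'top',np.round(t.mean(0),4),'uv',np.round(uv(t.mean(0)),4))
def uv(p):
    e=np.array([p[0]-.59,p[1]-.235]);return e@DIR[:2],e@np.array([-DIR[1],DIR[0]])
E
python3 -c "
from h import *
to(np.r_[M['s'],.155]-.06*DIR)
o=ctrl.get_obs();p=o['eef_pos']-ctrl.pinch_z*zt;print(uv(p),p)
held(p)
a,_=shot('scene');b,_=shot('top')
a=a[110:250,220:380][...,::-1];b=b[100:240,90:250][...,::-1]
cv2.imwrite('pics/p1.png',np.hstack([cv2.resize(a,(400,350)),cv2.resize(b,(400,350))]))
"
```

```text
t 5.78 pos [0.5215 0.1755 0.142 ] shift [ 12.4 -47.4  12.7] rot [ 0.37  1.41 -0.  ] f [-0.5 -0.8 -0.2] op 0.152 gf 58.6
(np.float64(-0.09073923375364847), np.float64(-0.047132873729673556)) [0.50849941 0.17325237 0.15520676]
top 33 ztop 0.1777 top [0.507  0.1717 0.1765] uv [-0.0924 -0.0484]
scene 24 ztop 0.1792 top [0.5116 0.1694 0.1765] uv [-0.0883 -0.0514]
```

View pics/p1.png

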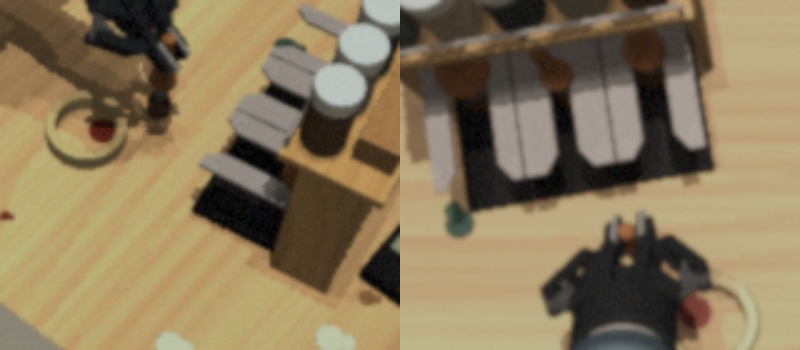

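Emit:
apply_moves(moves=[{"jaw": 0, "offset": [2, -15, 2], "rot": [0.4, 1.4, 0]}, {"jaw": 0, "offset": [3, -15, 3], "rot": [0, 0, 0]}, {"jaw": 0, "offset": [4, -12, 4], "rot": [0, 0, 0]}, {"jaw": 0, "offset": [4, -5, 4], "rot": [0, 0, 0]}, {"jaw": 0, "offset": [0, 0, 0], "rot": [0, 0, 0]}])

```text
time_s: 6.6
eef_pos: [0.5331, 0.2218, 0.143]
eef_rot: [-0.032, 0.92, 0.076, 0.382]
wrist_force: [-0.1, -0.6, 0.1]
opening: 0.159
grasp_force: 58.5
```

```bash
python3 -c "
from h import *
to(np.r_[M['s'],.155]-.06*DIR)
o=ctrl.get_obs();print(np.round(o['q'],3));p=o['eef_pos']-ctrl.pinch_z*zt;print(uv(p),p)
held(p);held(p)
"
```

```text
t 6.6 pos [0.5331 0.2218 0.143 ] shift [-1.9 -3.7 -0.2] rot [ 0.17 -0.1  -0.21] f [-0.1 -0.6  0.1] op 0.159 gf 58.5
[ 0.205 -0.028  2.26  -0.224  0.126  1.822]
(np.float64(-0.07154369345886134), np.float64(-0.003380709067230565)) [0.52004875 0.21961327 0.15617616]
top 35 ztop 0.1798 top [0.5185 0.2178 0.1772] uv [-0.0734 -0.0049]
scene 22 ztop 0.1788 top [0.5232 0.2165 0.1763] uv [-0.0689 -0.007 ]
top 35 ztop 0.1795 top [0.5177 0.2171 0.1772] uv [-0.0743 -0.0054]
scene 20 ztop 0.179 top [0.5219 0.2153 0.1767] uv [-0.0704 -0.008 ]
```

Emit:
apply_moves(moves=[{"jaw": 0, "offset": [6, -2, 6], "rot": [0.2, 0, -0.2]}, {"jaw": 0, "offset": [6, -2, 6], "rot": [0, 0, 0]}, {"jaw": 0, "offset": [6, -1, 6], "rot": [0, 0, 0]}, {"jaw": 0, "offset": [6, 0, 4.5], "rot": [0, 0, 0]}, {"jaw": 0, "offset": [0, 0, 0], "rot": [0, 0, 0]}])

```text
time_s: 7.42
eef_pos: [0.565, 0.2332, 0.1441]
eef_rot: [-0.033, 0.92, 0.078, 0.382]
wrist_force: [1.0, -0.1, -0.4]
opening: 0.156
grasp_force: 58.5
```

```bash
cat >> h.py <<'E'
def pose():
    o=ctrl.get_obs();to((0,0,0));p=o['eef_pos']-ctrl.pinch_z*zt;print('uvz',np.round(uv(p),4),round(p[2],4),'q',np.round(o['q'],2));return p
def line(v,u0=-.06,u1=.06,z=.1):
    L=np.array([-DIR[1],DIR[0]]);return np.array([[.59+u*DIR[0]+v*L[0],.235+u*DIR[1]+v*L[1],z] for u in(u0,u1)])
def pic(f,vs,uvb,zb=(.15,.177)):
    "zoomed crops of both cams around rack, slot lines at z=.1, line on expected brush axis"
    out=[]
    for n,dv in(('scene',-.0002),('top',.0008)):
        im,_=ctrl.camera(n);s=7
        L=np.array([-DIR[1],DIR[0]]);q=np.array([.59,.235])+uvb[0]*DIR[:2]+uvb[1]*L
        c=proj(n,np.r_[q,.12]).astype(int)-[28,22]
        o=cv2.resize(np.ascontiguousarray(im[c[1]:c[1]+44,c[0]:c[0]+56,::-1]),None,fx=s,fy=s,interpolation=cv2.INTER_CUBIC)
        for v in vs:
            a=((proj(n,line(v+dv))-c+.5)*s).astype(int);cv2.line(o,tuple(map(int,a[0])),tuple(map(int,a[1])),(0,255,0),1)
        a=((proj(n,np.array([[*q,zb[0]],[*q,zb[1]]]))-c+.5)*s).astype(int);cv2.line(o,tuple(map(int,a[0])),tuple(map(int,a[1])),(255,0,255),1)
        out.append(o)
    cv2.imwrite('pics/'+f,np.hstack(out))
E
python3 -c "
from h import *
p=pose();held(p)
pic('q1.png',[0],uv(p))
"
```

```text
t 7.42 pos [0.565  0.2332 0.1441] shift [-523.4  134.7 -301. ] rot [-0.08 -0.11  0.01] f [ 1.  -0.1 -0.4] op 0.156 gf 58.5
uvz [-0.0382  0.0025] 0.1573 q [ 0.21  0.05  2.18 -0.23  0.13  1.83]
top 35 ztop 0.18 top [0.5502 0.2291 0.178 ] uv [-0.0402  0.0009]
scene 28 ztop 0.18 top [0.5534 0.2283 0.1776] uv [-0.0372 -0.0005]
```

View pics/q1.png

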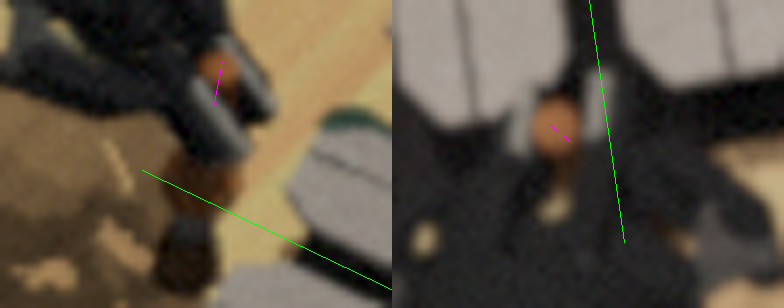

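The scene crop shows the brush upright in the grip with its shoulder at (205,180). In the top crop the handle top is at (552,122). Measured in each camera, the brush sits within 0.3 mm of the slot line, so I'll slide it in.

Emit:
apply_moves(moves=[{"jaw": 0, "offset": [5.5, 0, 5.5], "rot": [0, 0, 0]}, {"jaw": 0, "offset": [5.5, 0, 5.5], "rot": [0, 0, 0]}, {"jaw": 0, "offset": [5.5, 0, 5.5], "rot": [0, 0, 0]}, {"jaw": 0, "offset": [5.5, 0, 5.5], "rot": [0, 0, 0]}, {"jaw": 0, "offset": [5.5, 0, 5.5], "rot": [0, 0, 0]}])

```text
time_s: 8.25
eef_pos: [0.6032, 0.2398, 0.1439]
eef_rot: [-0.033, 0.92, 0.078, 0.382]
wrist_force: [-0.7, -0.1, -0.5]
opening: 0.155
grasp_force: 58.5
```

```bash
python3 -c "
from h import *
p=pose();held(p)
"
```

```text
t 8.25 pos [0.6032 0.2398 0.1439] shift [-550.7  134.7 -328.6] rot [-0.08 -0.08  0.  ] f [-0.7 -0.1 -0.5] op 0.155 gf 58.5
uvz [0.0006 0.0025] 0.1571 q [ 0.21  0.13  2.09 -0.2   0.14  1.79]
top 37 ztop 0.1794 top [0.5883 0.2353 0.1769] uv [-0.0016  0.0006]
scene 30 ztop 0.1794 top [0.5949 0.2348 0.1773] uv [ 0.0048 -0.001 ]
```

Emit:
apply_moves(moves=[{"jaw": 0, "offset": [5.5, 0, 5.5], "rot": [0, 0, 0]}, {"jaw": 0, "offset": [5.5, 0, 5.5], "rot": [0, 0, 0]}, {"jaw": 0, "offset": [5.5, 0, 5.5], "rot": [0, 0, 0]}, {"jaw": 0, "offset": [5.5, 0, 5.5], "rot": [0, 0, 0]}, {"jaw": 0, "offset": [5, 0, 5], "rot": [0, 0, 0]}])

```text
time_s: 8.98
eef_pos: [0.6408, 0.2462, 0.144]
eef_rot: [-0.033, 0.92, 0.078, 0.382]
wrist_force: [-0.2, 0.4, 0.3]
opening: 0.157
grasp_force: 58.5
```

```bash
python3 -c "
from h import *
p=pose();held(p)
"
```

```text
t 8.97 pos [0.6408 0.2462 0.144 ] shift [-577.8  134.7 -355.5] rot [-0.08 -0.09  0.  ] f [-0.2  0.4  0.3] op 0.157 gf 58.5
uvz [0.0387 0.0025] 0.1572 q [ 0.21  0.2   2.   -0.16  0.15  1.76]
top 57 ztop 0.198 top [0.6479 0.2699 0.1986] uv [0.063  0.0246]
scene 25 ztop 0.1792 top [0.6309 0.2414 0.1772] uv [ 0.0414 -0.0006]
```

Emit:
apply_moves(moves=[{"jaw": 0, "offset": [1, 0, 1], "rot": [0, 0, 0]}, {"jaw": 0, "offset": [1, 0, 1], "rot": [0, 0, 0]}, {"jaw": 0, "offset": [-1, 0, 1], "rot": [0, 0, 0]}, {"jaw": 0, "offset": [-1, 0, 1], "rot": [0, 0, 0]}, {"jaw": 0, "offset": [-0.5, 0, 0.5], "rot": [0, 0, 0]}])

```text
time_s: 9.7
eef_pos: [0.6429, 0.2466, 0.1402]
eef_rot: [-0.033, 0.92, 0.078, 0.382]
wrist_force: [-0.4, 0.1, -0.4]
opening: 0.157
grasp_force: 58.5
```

Emit:
apply_moves(moves=[{"jaw": 0, "offset": [-0.6, 0, 0.6], "rot": [0, 0, 0]}, {"jaw": 0, "offset": [-0.4, 0, 0.4], "rot": [0, 0, 0]}, {"jaw": 0, "offset": [0, 0, 0], "rot": [0, 0, 0]}, {"jaw": 0, "offset": [0, 0, 0], "rot": [0, 0, 0]}, {"jaw": 0, "offset": [0, 0, 0], "rot": [0, 0, 0]}])

```text
time_s: 10.32
eef_pos: [0.6436, 0.2469, 0.1401]
eef_rot: [-0.033, 0.92, 0.078, 0.383]
wrist_force: [-3.0, -0.7, 5.2]
opening: 0.156
grasp_force: 59.2
```

Contact with the plate shows as 5 N upward, and also 3 N back against the hanging brush. Release and back off.

Emit:
apply_moves(moves=[{"jaw": 0.3, "offset": [0, 0, 0], "rot": [0, 0, 0]}, {"jaw": 0.5, "offset": [0, 0, 0], "rot": [0, 0, 0]}, {"jaw": 0.5, "offset": [0, 0, 0], "rot": [0, 0, 0]}, {"jaw": 0.5, "offset": [0, 0, -15], "rot": [0, 0, 0]}, {"jaw": 0.5, "offset": [0, 0, -30], "rot": [0, 0, 0]}])

```text
time_s: 10.95
eef_pos: [0.6111, 0.2409, 0.1699]
eef_rot: [-0.033, 0.921, 0.078, 0.381]
wrist_force: [0.5, -0.5, 0.7]
opening: 0.5
grasp_force: 0.0
```

Emit:
apply_moves(moves=[{"jaw": 0.5, "offset": [0, 0, -50], "rot": [0, 0, 0]}, {"jaw": 0.5, "offset": [0, 0, -50], "rot": [0, 0, 0]}, {"jaw": 0.5, "offset": [0, 50, 0], "rot": [0, 0, 0]}, {"jaw": 0.5, "offset": [0, 60, 0], "rot": [0, 0, 0]}, {"jaw": 0.5, "offset": [0, 60, 0], "rot": [0, 0, 0]}])

```text
time_s: 11.58
eef_pos: [0.5646, 0.0936, 0.2396]
eef_rot: [-0.032, 0.922, 0.079, 0.378]
wrist_force: [1.0, 0.2, -0.9]
opening: 0.498
grasp_force: 0.0
```

```bash
python3 -c "
from h import *
p=pose();held((.631,.243),.03)
TH=0
a,_=shot('scene');b,_=shot('top')
a=a[110:220,270:400][...,::-1];b=b[90:200,90:220][...,::-1]
cv2.imwrite('pics/p2.png',np.hstack([cv2.resize(a,(400,338)),cv2.resize(b,(400,338))]))
"
```

```text
t 11.57 pos [0.5646 0.0936 0.2396] shift [-574.1   -2.8 -216.6] rot [-0.03  0.43  0.03] f [ 1.   0.2 -0.9] op 0.498 gf 0.0
uvz [-0.0621 -0.1351] 0.2528 q [-0.18 -0.28  2.22  0.52  0.51  0.85]
top 189 ztop 0.1747 top [0.6313 0.2432 0.1736] uv [0.0421 0.0011]
scene 50 ztop 0.1744 top [0.6337 0.2411 0.1727] uv [ 0.0441 -0.0014]
```

View pics/p2.png

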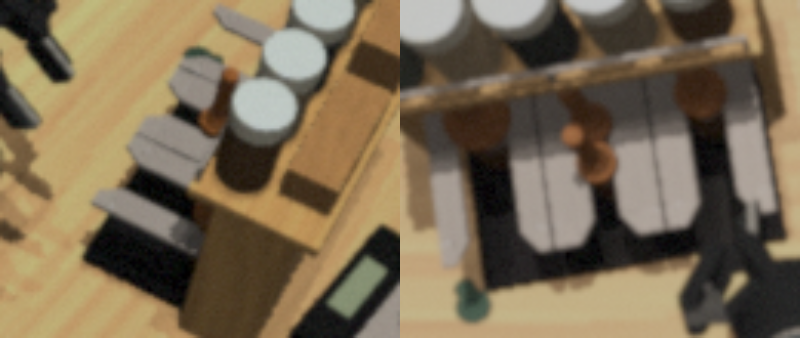

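The small brush hangs upright, with its shoulder at (600,165) in the top crop and its axis at u of about 42-44 mm against a home of 42 mm. Next is the medium brush.

```bash
python3 -c "
from h import *
to((*B['m'],.111),.11)"
```

```text
t 11.78 pos [0.5648 0.0924 0.2389] shift [-144.3  314.1  -54.7] rot [ 0.17  0.55 -0.25] f [-0.2  0.   0.5] op 0.497 gf 0.0
```

Emit:
apply_moves(moves=[{"jaw": 0.6, "offset": [-20, 55, -15], "rot": [0, 0.5, 0]}, {"jaw": 0.6, "offset": [-24, 55, -20], "rot": [0, 0, 0]}, {"jaw": 0.6, "offset": [-25, 55, -20], "rot": [0, 0, 0]}, {"jaw": 0.6, "offset": [-25, 55, 0], "rot": [0, 0, 0]}, {"jaw": 0.6, "offset": [-25, 55, 0], "rot": [0, 0, 0]}])

```text
time_s: 12.4
eef_pos: [0.4902, -0.1944, 0.1939]
eef_rot: [-0.032, 0.921, 0.078, 0.38]
wrist_force: [1.4, 0.4, 0.3]
opening: 0.601
grasp_force: 0.0
```

```bash
python3 -c "
from h import *
to((*B['m'],.111),.0)"
```

```text
t 12.4 pos [ 0.4902 -0.1944  0.1939] shift [-26.3  43.9 109.7] rot [0.   0.11 0.01] f [1.4 0.4 0.3] op 0.601 gf 0.0
```

Emit:
apply_moves(moves=[{"jaw": 0.6, "offset": [-26, 43, 0], "rot": [0, 0, 0]}, {"jaw": 0.6, "offset": [0, 0, 35], "rot": [0, 0, 0]}, {"jaw": 0.6, "offset": [0, 0, 35], "rot": [0, 0, 0]}, {"jaw": 0.6, "offset": [0, 0, 25], "rot": [0, 0, 0]}, {"jaw": 0.6, "offset": [0, 0, 14], "rot": [0, 0, 0]}])

```text
time_s: 13.02
eef_pos: [0.556, -0.2238, 0.0968]
eef_rot: [-0.034, 0.921, 0.078, 0.38]
wrist_force: [0.6, -0.5, 0.6]
opening: 0.597
grasp_force: 0.0
```

Emit:
apply_moves(moves=[{"jaw": 0.4, "offset": [0, 0, 0], "rot": [0, 0, 0]}, {"jaw": 0, "offset": [0, 0, 0], "rot": [0, 0, 0]}, {"jaw": 0, "offset": [0, 0, 0], "rot": [0, 0, 0]}, {"jaw": 0, "offset": [0, 0, 0], "rot": [0, 0, 0]}, {"jaw": 0, "offset": [0, 0, 0], "rot": [0, 0, 0]}])

```text
time_s: 13.65
eef_pos: [0.5553, -0.227, 0.099]
eef_rot: [-0.032, 0.921, 0.077, 0.381]
wrist_force: [-0.7, -0.2, 1.6]
opening: 0.205
grasp_force: 58.4
```

```bash
python3 -c "
from h import *
to((*B['m'],.111),.0);held(B['m'])"
```

```text
t 13.65 pos [ 0.5553 -0.227   0.099 ] shift [-0.6  0.8  1.1] rot [ 0.09  0.07 -0.08] f [-0.7 -0.2  1.6] op 0.205 gf 58.4
top 51 ztop 0.1352 top [ 0.5404 -0.2298  0.1327] uv [-0.1272 -0.4498]
scene 103 ztop 0.1348 top [ 0.545  -0.2302  0.1327] uv [-0.1228 -0.451 ]
```

Emit:
apply_moves(moves=[{"jaw": 0, "offset": [15, 0, -15], "rot": [0, 0, 0]}, {"jaw": 0, "offset": [20, 0, -20], "rot": [0, 0, 0]}, {"jaw": 0, "offset": [0, -50, 0], "rot": [0, 0, 0]}, {"jaw": 0, "offset": [0, -55, 0], "rot": [0, 0, 0]}, {"jaw": 0, "offset": [0, -55, 0], "rot": [0, 0, 0]}])

```text
time_s: 14.38
eef_pos: [0.528, -0.0676, 0.1479]
eef_rot: [-0.032, 0.921, 0.077, 0.381]
wrist_force: [0.7, 0.1, -0.5]
opening: 0.206
grasp_force: 58.7
```

```bash
python3 -c "
from h import *
to(np.r_[M['m'],.1565]-.03*DIR)"
```

```text
t 14.38 pos [ 0.528  -0.0676  0.1479] shift [  54.9 -208.2   61.5] rot [ 0.07  0.09 -0.14] f [ 0.7  0.1 -0.5] op 0.206 gf 58.7
```

Emit:
apply_moves(moves=[{"jaw": 0, "offset": [4, -45, 4], "rot": [0, 0, 0]}, {"jaw": 0, "offset": [8, -45, 8], "rot": [0, 0, 0]}, {"jaw": 0, "offset": [8, -45, 8], "rot": [0, 0, 0]}, {"jaw": 0, "offset": [8, -40, 8], "rot": [0, 0, 0]}, {"jaw": 0, "offset": [5, -30, 8], "rot": [0, 0, 0]}])

```text
time_s: 15.0
eef_pos: [0.5422, 0.1436, 0.1462]
eef_rot: [-0.033, 0.921, 0.078, 0.381]
wrist_force: [-0.2, -0.4, -0.7]
opening: 0.205
grasp_force: 58.7
```

```bash
python3 -c "
from h import *
to(np.r_[M['m'],.1565]-.03*DIR);pose()"
```

```text
t 15.0 pos [0.5422 0.1436 0.1462] shift [21.  -2.4 25.2] rot [-0.04  0.05 -0.03] f [-0.2 -0.4 -0.7] op 0.205 gf 58.7
t 15.0 pos [0.5422 0.1436 0.1462] shift [-498.4   50.2 -273. ] rot [-0.04  0.05 -0.03] f [-0.2 -0.4 -0.7] op 0.205 gf 58.7
uvz [-0.0757 -0.0821] 0.1594 q [-0.04 -0.1   2.32  0.77  0.21  0.66]
```

Emit:
apply_moves(moves=[{"jaw": 0, "offset": [6, -2, 6], "rot": [0, 0, 0]}, {"jaw": 0, "offset": [6, -2, 7], "rot": [0, 0, 0]}, {"jaw": 0, "offset": [6, -0.6, 7], "rot": [0, 0, 0]}, {"jaw": 0, "offset": [5, 0, 7], "rot": [0, 0, 0]}, {"jaw": 0, "offset": [0, 0, 0], "rot": [0, 0, 0]}])

```text
time_s: 15.62
eef_pos: [0.5773, 0.1512, 0.143]
eef_rot: [-0.032, 0.921, 0.077, 0.38]
wrist_force: [-0.6, 0.4, -0.3]
opening: 0.204
grasp_force: 58.8
```

```bash
python3 -c "
from h import *
p=pose();held(p);held(p)"
```

```text
t 15.62 pos [0.5773 0.1512 0.143 ] shift [-521.5   51.7 -300.6] rot [ 0.09  0.1  -0.14] f [-0.6  0.4 -0.3] op 0.204 gf 58.8
uvz [-0.0398 -0.0805] 0.1562 q [-0.01 -0.    2.23  0.75  0.18  0.7 ]
top 76 ztop 0.1789 top [0.5629 0.147  0.1764] uv [-0.0415 -0.0822]
scene 70 ztop 0.1787 top [0.5655 0.1459 0.1763] uv [-0.0392 -0.0837]
top 76 ztop 0.1789 top [0.5619 0.1475 0.1767] uv [-0.0424 -0.0815]
scene 67 ztop 0.1792 top [0.5664 0.146  0.1768] uv [-0.0383 -0.0837]
```

Emit:
apply_moves(moves=[{"jaw": 0, "offset": [3, -3, 2], "rot": [0, 0, 0]}, {"jaw": 0, "offset": [5.5, 0, 5.5], "rot": [0, 0, 0]}, {"jaw": 0, "offset": [5.5, 0, 5.5], "rot": [0, 0, 0]}, {"jaw": 0, "offset": [5.5, 0, 5.5], "rot": [0, 0, 0]}, {"jaw": 0, "offset": [5.5, 0, 5.5], "rot": [0, 0, 0]}])

```text
time_s: 16.45
eef_pos: [0.6108, 0.1607, 0.1437]
eef_rot: [-0.032, 0.921, 0.077, 0.381]
wrist_force: [0.4, -0.3, -1.3]
opening: 0.206
grasp_force: 58.8
```

```bash
python3 -c "
from h import *
p=pose();held(p,.03);held(p,.03)"
```

```text
t 16.45 pos [0.6108 0.1607 0.1437] shift [-546.5   55.5 -324.6] rot [ 0.04  0.1  -0.09] f [ 0.4 -0.3 -1.3] op 0.206 gf 58.8
uvz [-0.0052 -0.0767] 0.1569 q [0.01 0.08 2.15 0.67 0.18 0.8 ]
top 65 ztop 0.1796 top [0.596  0.1566 0.1773] uv [-0.0073 -0.0783]
scene 82 ztop 0.1803 top [0.6006 0.1564 0.178 ] uv [-0.0028 -0.0793]
top 59 ztop 0.1801 top [0.5959 0.1564 0.1778] uv [-0.0074 -0.0785]
scene 75 ztop 0.1786 top [0.5995 0.1551 0.1768] uv [-0.0041 -0.0804]
```

Emit:
apply_moves(moves=[{"jaw": 0, "offset": [5.5, 0.5, 5.5], "rot": [0, 0, 0]}, {"jaw": 0, "offset": [6, 0, 6], "rot": [0, 0, 0]}, {"jaw": 0, "offset": [6, 0, 6], "rot": [0, 0, 0]}, {"jaw": 0, "offset": [6, 0, 6], "rot": [0, 0, 0]}, {"jaw": 0, "offset": [6, 0, 6], "rot": [0, 0, 0]}])

```text
time_s: 17.27
eef_pos: [0.6521, 0.1673, 0.1436]
eef_rot: [-0.032, 0.921, 0.077, 0.381]
wrist_force: [0.8, -0.8, -0.8]
opening: 0.203
grasp_force: 58.8
```

```bash
python3 -c "
from h import *
p=pose();held(p,.03)"
```

```text
t 17.27 pos [0.6521 0.1673 0.1436] shift [-576.    55.  -354.2] rot [ 0.04  0.1  -0.08] f [ 0.8 -0.8 -0.8] op 0.203 gf 58.8
uvz [ 0.0366 -0.0772] 0.1568 q [0.03 0.17 2.05 0.58 0.18 0.89]
top 68 ztop 0.181 top [0.6383 0.1632 0.1786] uv [ 0.0355 -0.0789]
scene 69 ztop 0.1792 top [0.6414 0.1628 0.1771] uv [ 0.0385 -0.0799]
```

Emit:
apply_moves(moves=[{"jaw": 0, "offset": [1.5, 0, 1.5], "rot": [0, 0, 0]}, {"jaw": 0, "offset": [1.5, 0, 1.5], "rot": [0, 0, 0]}, {"jaw": 0, "offset": [-1, 0, 1], "rot": [0, 0, 0]}, {"jaw": 0, "offset": [-1, 0, 1], "rot": [0, 0, 0]}, {"jaw": 0, "offset": [-0.5, 0, 0.5], "rot": [0, 0, 0]}])

```text
time_s: 18.0
eef_pos: [0.6555, 0.1678, 0.1399]
eef_rot: [-0.032, 0.921, 0.077, 0.38]
wrist_force: [-1.5, 1.1, 1.3]
opening: 0.202
grasp_force: 58.8
```

Emit:
apply_moves(moves=[{"jaw": 0, "offset": [-0.4, 0, 0.4], "rot": [0, 0, 0]}, {"jaw": 0, "offset": [0, 0, 0], "rot": [0, 0, 0]}, {"jaw": 0, "offset": [0, 0, 0], "rot": [0, 0, 0]}, {"jaw": 0, "offset": [0, 0, 0], "rot": [0, 0, 0]}, {"jaw": 0, "offset": [0, 0, 0], "rot": [0, 0, 0]}])

```text
time_s: 18.62
eef_pos: [0.6559, 0.1679, 0.1399]
eef_rot: [-0.032, 0.921, 0.077, 0.381]
wrist_force: [-2.7, 0.4, 4.2]
opening: 0.205
grasp_force: 59.2
```

Contact again. Release and retreat.

Emit:
apply_moves(moves=[{"jaw": 0.3, "offset": [0, 0, 0], "rot": [0, 0, 0]}, {"jaw": 0.5, "offset": [0, 0, 0], "rot": [0, 0, 0]}, {"jaw": 0.5, "offset": [0, 0, 0], "rot": [0, 0, 0]}, {"jaw": 0.5, "offset": [0, 0, -15], "rot": [0, 0, 0]}, {"jaw": 0.5, "offset": [0, 0, -30], "rot": [0, 0, 0]}])

```text
time_s: 19.25
eef_pos: [0.6237, 0.1623, 0.1705]
eef_rot: [-0.032, 0.921, 0.077, 0.38]
wrist_force: [-0.4, -0.0, 0.3]
opening: 0.503
grasp_force: 0.0
```

Emit:
apply_moves(moves=[{"jaw": 0.5, "offset": [0, 0, -50], "rot": [0, 0, 0]}, {"jaw": 0.5, "offset": [0, 0, -50], "rot": [0, 0, 0]}, {"jaw": 0.5, "offset": [0, 50, 0], "rot": [0, 0, 0]}, {"jaw": 0.5, "offset": [0, 55, 0], "rot": [0, 0, 0]}, {"jaw": 0.5, "offset": [0, 55, 0], "rot": [0, 0, 0]}])

```text
time_s: 19.88
eef_pos: [0.5815, -0.0079, 0.2431]
eef_rot: [-0.032, 0.921, 0.078, 0.381]
wrist_force: [0.5, 0.8, 1.0]
opening: 0.502
grasp_force: 0.0
```

```bash
python3 -c "
from h import *
to((*B['l'],.111),.11);held((.645,.164),.03);held((.631,.243),.03)"
```

```text
t 19.88 pos [ 0.5815 -0.0079  0.2431] shift [-160.4  307.   -64.9] rot [ 0.05 -0.02 -0.01] f [0.5 0.8 1. ] op 0.502 gf 0.0
top 274 ztop 0.1751 top [0.6412 0.1633 0.1736] uv [ 0.0384 -0.0793]
scene 135 ztop 0.1745 top [0.6452 0.1622 0.1729] uv [ 0.0422 -0.0811]
top 195 ztop 0.1752 top [0.6342 0.2433 0.1744] uv [0.0449 0.0007]
scene 54 ztop 0.1745 top [0.6336 0.2414 0.173 ] uv [ 0.0441 -0.0011]
```

Both brushes hang properly. Now the large one.

Emit:
apply_moves(moves=[{"jaw": 0.6, "offset": [-26, 52, -22], "rot": [0, 0, 0]}, {"jaw": 0.6, "offset": [-27, 52, -22], "rot": [0, 0, 0]}, {"jaw": 0.6, "offset": [-27, 52, -21], "rot": [0, 0, 0]}, {"jaw": 0.6, "offset": [-27, 52, 0], "rot": [0, 0, 0]}, {"jaw": 0.6, "offset": [-27, 52, 0], "rot": [0, 0, 0]}])

```text
time_s: 20.7
eef_pos: [0.486, -0.2864, 0.1931]
eef_rot: [-0.032, 0.921, 0.078, 0.38]
wrist_force: [1.8, -0.2, 0.6]
opening: 0.595
grasp_force: 0.0
```

```bash
python3 -c "
from h import *
to((*B['l'],.111),.0)"
```

```text
t 20.7 pos [ 0.486  -0.2864  0.1931] shift [-25.4  48.6 109.4] rot [-0.02  0.12  0.02] f [ 1.8 -0.2  0.6] op 0.595 gf 0.0
```

Emit:
apply_moves(moves=[{"jaw": 0.6, "offset": [-25, 47, 0], "rot": [0, 0, 0]}, {"jaw": 0.6, "offset": [0, 0, 35], "rot": [0, 0, 0]}, {"jaw": 0.6, "offset": [0, 0, 35], "rot": [0, 0, 0]}, {"jaw": 0.6, "offset": [0, 0, 25], "rot": [0, 0, 0]}, {"jaw": 0.6, "offset": [0, 0, 14], "rot": [0, 0, 0]}])

```text
time_s: 21.32
eef_pos: [0.5534, -0.3198, 0.0971]
eef_rot: [-0.034, 0.921, 0.079, 0.38]
wrist_force: [1.4, 0.7, -0.5]
opening: 0.601
grasp_force: 0.0
```

Emit:
apply_moves(moves=[{"jaw": 0.4, "offset": [0, 0, 0], "rot": [0, 0, 0]}, {"jaw": 0, "offset": [0, 0, 0], "rot": [0, 0, 0]}, {"jaw": 0, "offset": [0, 0, 0], "rot": [0, 0, 0]}, {"jaw": 0, "offset": [0, 0, 0], "rot": [0, 0, 0]}, {"jaw": 0, "offset": [0, 0, 0], "rot": [0, 0, 0]}])

```text
time_s: 21.95
eef_pos: [0.5521, -0.3232, 0.0989]
eef_rot: [-0.032, 0.921, 0.077, 0.381]
wrist_force: [-0.2, -0.4, 1.2]
opening: 0.25
grasp_force: 58.5
```

Emit:
apply_moves(moves=[{"jaw": 0, "offset": [15, 0, -15], "rot": [0, 0, 0]}, {"jaw": 0, "offset": [20, 0, -20], "rot": [0, 0, 0]}, {"jaw": 0, "offset": [0, -50, 0], "rot": [0, 0, 0]}, {"jaw": 0, "offset": [0, -55, 0], "rot": [0, 0, 0]}, {"jaw": 0, "offset": [0, -55, 0], "rot": [0, 0, 0]}])

```text
time_s: 22.58
eef_pos: [0.525, -0.1638, 0.1482]
eef_rot: [-0.032, 0.921, 0.077, 0.381]
wrist_force: [0.9, 0.4, -1.6]
opening: 0.254
grasp_force: 58.9
```

```bash
python3 -c "
from h import *
to(np.r_[M['l'],.1565]-.06*DIR);p=pose();held(p)"
```

```text
t 22.57 pos [ 0.525  -0.1638  0.1482] shift [  47.1 -462.7   54. ] rot [ 0.07  0.09 -0.13] f [ 0.9  0.4 -1.6] op 0.254 gf 58.9
t 22.57 pos [ 0.525  -0.1638  0.1482] shift [-451.2 -249.9 -222.9] rot [ 0.07  0.09 -0.13] f [ 0.9  0.4 -1.6] op 0.254 gf 58.9
uvz [-0.1445 -0.3822] 0.1614 q [-0.92 -0.04  2.25  1.04  0.81 -0.22]
top 97 ztop 0.1851 top [ 0.5103 -0.1688  0.1827] uv [-0.1466 -0.3845]
scene 165 ztop 0.1812 top [ 0.5112 -0.1592  0.1794] uv [-0.1441 -0.3753]
```

Emit:
apply_moves(moves=[{"jaw": 0, "offset": [10, -50, 10], "rot": [0, 0, 0]}, {"jaw": 0, "offset": [12, -50, 12], "rot": [0, 0, 0]}, {"jaw": 0, "offset": [12, -50, 12], "rot": [0, 0, 0]}, {"jaw": 0, "offset": [10, -50, 12], "rot": [0, 0, 0]}, {"jaw": 0, "offset": [2, -50, 3], "rot": [0, 0, 0]}])

```text
time_s: 23.3
eef_pos: [0.551, 0.0939, 0.147]
eef_rot: [-0.032, 0.921, 0.077, 0.381]
wrist_force: [0.4, -0.5, -1.7]
opening: 0.253
grasp_force: 59.2
```

Emit:
apply_moves(moves=[{"jaw": 0, "offset": [0, -45, 1], "rot": [0, 0, 0]}, {"jaw": 0, "offset": [0, -40, 1], "rot": [0, 0, 0]}, {"jaw": 0, "offset": [0, -40, 1], "rot": [0, 0, 0]}, {"jaw": 0, "offset": [0, -35, 1], "rot": [0, 0, 0]}, {"jaw": 0, "offset": [0, -30, 0], "rot": [0, 0, 0]}])

```text
time_s: 23.92
eef_pos: [0.5287, 0.215, 0.1396]
eef_rot: [-0.029, 0.925, 0.076, 0.371]
wrist_force: [-0.3, -0.2, -1.6]
opening: 0.246
grasp_force: 59.3
```

```bash
python3 -c "
from h import *
to(np.r_[M['l'],.1565]-.03*DIR);p=pose();held(p)"
```

```text
t 23.93 pos [0.5287 0.215  0.1396] shift [ 26.7 -89.9  21.4] rot [ 0.38  1.35 -0.18] f [-0.3 -0.2 -1.6] op 0.246 gf 59.3
t 23.93 pos [0.5287 0.215  0.1396] shift [-492.8  122.8 -276.7] rot [ 0.38  1.35 -0.18] f [-0.3 -0.2 -1.6] op 0.246 gf 59.3
uvz [-0.077  -0.0094] 0.1528 q [ 0.19 -0.04  2.26 -0.14  0.16  1.72]
top 97 ztop 0.1768 top [0.5141 0.2103 0.1742] uv [-0.079  -0.0115]
scene 101 ztop 0.1757 top [0.5185 0.2116 0.174 ] uv [-0.0745 -0.011 ]
```

Emit:
apply_moves(moves=[{"jaw": 0, "offset": [2, -16, -2], "rot": [0.4, 1.35, -0.2]}, {"jaw": 0, "offset": [1, -20, -1], "rot": [0, 0, 0]}, {"jaw": 0, "offset": [0, -20, 0], "rot": [0, 0, 0]}, {"jaw": 0, "offset": [0, -20, 0], "rot": [0, 0, 0]}, {"jaw": 0, "offset": [0, -14, 0], "rot": [0, 0, 0]}])

```text
time_s: 24.65
eef_pos: [0.5137, 0.303, 0.1436]
eef_rot: [-0.032, 0.921, 0.079, 0.381]
wrist_force: [0.2, 0.6, -0.7]
opening: 0.255
grasp_force: 59.2
```

```bash
python3 -c "
from h import *
to(np.r_[M['l'],.1565]-.03*DIR);p=pose();held(p)"
```

```text
t 24.65 pos [0.5137 0.303  0.1436] shift [23.8 -0.7 24.3] rot [-0.02  0.03  0.08] f [ 0.2  0.6 -0.7] op 0.255 gf 59.2
t 24.65 pos [0.5137 0.303  0.1436] shift [-495.7  212.1 -273.9] rot [-0.02  0.03  0.08] f [ 0.2  0.6 -0.7] op 0.255 gf 59.2
uvz [-0.077   0.0799] 0.1568 q [ 0.43  0.05  2.18 -0.91  0.24  2.65]
top 107 ztop 0.1797 top [0.4988 0.2976 0.1773] uv [-0.0794  0.077 ]
scene 101 ztop 0.1787 top [0.5018 0.2983 0.1768] uv [-0.0763  0.0773]
```

Emit:
apply_moves(moves=[{"jaw": 0, "offset": [5, -1, 5], "rot": [0, 0, 0]}, {"jaw": 0, "offset": [6, -1, 5.5], "rot": [0, 0, 0]}, {"jaw": 0, "offset": [6, -0.9, 5.5], "rot": [0, 0, 0]}, {"jaw": 0, "offset": [5, 0, 5], "rot": [0, 0, 0]}, {"jaw": 0, "offset": [5, 0, 5], "rot": [0, 0, 0]}])

```text
time_s: 25.38
eef_pos: [0.5504, 0.3122, 0.1444]
eef_rot: [-0.033, 0.92, 0.079, 0.381]
wrist_force: [-0.3, -1.2, -1.1]
opening: 0.251
grasp_force: 59.3
```

```bash
python3 -c "
from h import *
p=pose();held(p);held(p)"
```

```text
t 25.38 pos [0.5504 0.3122 0.1444] shift [-522.9  215.  -300.1] rot [-0.04 -0.01  0.05] f [-0.3 -1.2 -1.1] op 0.251 gf 59.3
uvz [-0.0392  0.0827] 0.1576 q [ 0.42  0.12  2.1  -0.86  0.23  2.59]
top 111 ztop 0.1803 top [0.5352 0.3073 0.1783] uv [-0.0418  0.0805]
scene 107 ztop 0.1807 top [0.5397 0.3064 0.1786] uv [-0.0376  0.0789]
top 111 ztop 0.1814 top [0.5353 0.3077 0.1788] uv [-0.0416  0.0809]
scene 109 ztop 0.1791 top [0.5387 0.3072 0.1769] uv [-0.0384  0.0798]
```

Aligned to within about 0.5 mm. Slide it in.

Emit:
apply_moves(moves=[{"jaw": 0, "offset": [5, 0, 5], "rot": [0, 0, 0]}, {"jaw": 0, "offset": [5.5, 0, 5.5], "rot": [0, 0, 0]}, {"jaw": 0, "offset": [5.5, 0, 5.5], "rot": [0, 0, 0]}, {"jaw": 0, "offset": [5.5, 0, 5.5], "rot": [0, 0, 0]}, {"jaw": 0, "offset": [5.5, 0, 5.5], "rot": [0, 0, 0]}])

```text
time_s: 26.2
eef_pos: [0.5881, 0.3188, 0.1444]
eef_rot: [-0.033, 0.92, 0.079, 0.381]
wrist_force: [-0.3, -0.1, -1.0]
opening: 0.255
grasp_force: 59.3
```

```bash
python3 -c "
from h import *
p=pose();held(p,.03)"
```

```text
t 26.2 pos [0.5881 0.3188 0.1444] shift [-550.   215.2 -327.1] rot [-0.05 -0.02  0.05] f [-0.3 -0.1 -1. ] op 0.255 gf 59.3
uvz [-0.001   0.0829] 0.1576 q [ 0.4   0.19  2.02 -0.78  0.23  2.5 ]
top 103 ztop 0.1809 top [0.5727 0.3139 0.1788] uv [-0.0038  0.0807]
scene 107 ztop 0.1808 top [0.578  0.3124 0.1786] uv [0.0012 0.0783]
```

Emit:
apply_moves(moves=[{"jaw": 0, "offset": [5.5, 0, 5.5], "rot": [0, 0, 0]}, {"jaw": 0, "offset": [5.5, 0, 5.5], "rot": [0, 0, 0]}, {"jaw": 0, "offset": [5.5, 0, 5.5], "rot": [0, 0, 0]}, {"jaw": 0, "offset": [5.5, 0, 5.5], "rot": [0, 0, 0]}, {"jaw": 0, "offset": [5.5, 0, 5.5], "rot": [0, 0, 0]}])

```text
time_s: 26.92
eef_pos: [0.6264, 0.3254, 0.1444]
eef_rot: [-0.033, 0.92, 0.079, 0.381]
wrist_force: [0.5, 0.3, -1.0]
opening: 0.249
grasp_force: 59.3
```

```bash
python3 -c "
from h import *
p=pose();held(p,.03)"
```

```text
t 26.93 pos [0.6264 0.3254 0.1444] shift [-577.5  215.3 -354.5] rot [-0.05 -0.02  0.05] f [ 0.5  0.3 -1. ] op 0.249 gf 59.3
uvz [0.0379 0.083 ] 0.1577 q [ 0.38  0.26  1.93 -0.69  0.23  2.4 ]
top 95 ztop 0.1808 top [0.6112 0.3206 0.1787] uv [0.0353 0.0808]
scene 70 ztop 0.1804 top [0.6151 0.3199 0.1782] uv [0.039  0.0794]
```

Emit:
apply_moves(moves=[{"jaw": 0, "offset": [1.4, 0, 1.4], "rot": [0, 0, 0]}, {"jaw": 0, "offset": [1.4, 0, 1.4], "rot": [0, 0, 0]}, {"jaw": 0, "offset": [-1.2, 0, 1.2], "rot": [0, 0, 0]}, {"jaw": 0, "offset": [-1.2, 0, 1.2], "rot": [0, 0, 0]}, {"jaw": 0, "offset": [-0.7, 0, 0.7], "rot": [0, 0, 0]}])

```text
time_s: 27.65
eef_pos: [0.6296, 0.326, 0.1399]
eef_rot: [-0.033, 0.92, 0.079, 0.381]
wrist_force: [-0.8, -1.6, 1.6]
opening: 0.25
grasp_force: 59.4
```

Emit:
apply_moves(moves=[{"jaw": 0, "offset": [-0.4, 0, 0.4], "rot": [0, 0, 0]}, {"jaw": 0, "offset": [0, 0, 0], "rot": [0, 0, 0]}, {"jaw": 0, "offset": [0, 0, 0], "rot": [0, 0, 0]}, {"jaw": 0, "offset": [0, 0, 0], "rot": [0, 0, 0]}, {"jaw": 0, "offset": [0, 0, 0], "rot": [0, 0, 0]}])

```text
time_s: 28.28
eef_pos: [0.63, 0.3261, 0.1399]
eef_rot: [-0.033, 0.92, 0.079, 0.382]
wrist_force: [-1.9, -1.7, 5.2]
opening: 0.253
grasp_force: 59.7
```

Emit:
apply_moves(moves=[{"jaw": 0.3, "offset": [0, 0, 0], "rot": [0, 0, 0]}, {"jaw": 0.5, "offset": [0, 0, 0], "rot": [0, 0, 0]}, {"jaw": 0.5, "offset": [0, 0, 0], "rot": [0, 0, 0]}, {"jaw": 0.5, "offset": [0, 0, -15], "rot": [0, 0, 0]}, {"jaw": 0.5, "offset": [0, 0, -30], "rot": [0, 0, 0]}])

```text
time_s: 28.9
eef_pos: [0.5978, 0.3202, 0.1703]
eef_rot: [-0.032, 0.921, 0.079, 0.38]
wrist_force: [-0.1, 0.1, 0.5]
opening: 0.495
grasp_force: 0.0
```

Emit:
apply_moves(moves=[{"jaw": 0.5, "offset": [0, 0, -50], "rot": [0, 0, 0]}, {"jaw": 0.5, "offset": [0, 0, -50], "rot": [0, 0, 0]}, {"jaw": 0.5, "offset": [0, 0, -50], "rot": [0, 0, 0]}, {"jaw": 0.5, "offset": [0, 0, -30], "rot": [0, 0, 0]}, {"jaw": 0.5, "offset": [0, 0, 0], "rot": [0, 0, 0]}])

```text
time_s: 29.52
eef_pos: [0.4728, 0.2997, 0.3013]
eef_rot: [-0.034, 0.92, 0.079, 0.384]
wrist_force: [0.3, 0.8, -0.7]
opening: 0.502
grasp_force: 0.0
```

```bash
python3 -c "
from h import *
pose();held((.618,.3215),.03);held((.645,.164),.03);held((.631,.243),.03)
a,_=shot('scene');b,_=shot('top')
a=a[90:220,270:420][...,::-1];b=b[90:200,80:207][...,::-1]
cv2.imwrite('pics/end.png',np.hstack([cv2.resize(a,(400,346)),cv2.resize(b,(400,346))]))
"
```

```text
t 29.52 pos [0.4728 0.2997 0.3013] shift [-578.3  215.8 -133.5] rot [-0.17 -0.3   0.04] f [ 0.3  0.8 -0.7] op 0.502 gf 0.0
uvz [-0.1178  0.0835] 0.3145 q [ 0.47 -0.32  2.13 -0.38  0.6   2.11]
top 362 ztop 0.1754 top [0.6153 0.321  0.1738] uv [0.0394 0.0805]
scene 85 ztop 0.1753 top [0.6192 0.3178 0.1732] uv [0.0427 0.0767]
top 243 ztop 0.1753 top [0.6413 0.1633 0.1735] uv [ 0.0385 -0.0793]
scene 109 ztop 0.1754 top [0.6454 0.1617 0.1736] uv [ 0.0422 -0.0815]
top 175 ztop 0.176 top [0.632  0.2432 0.1748] uv [0.0428 0.001 ]
scene 48 ztop 0.1752 top [0.6344 0.2422 0.1731] uv [ 0.045  -0.0003]
```

View pics/end.png

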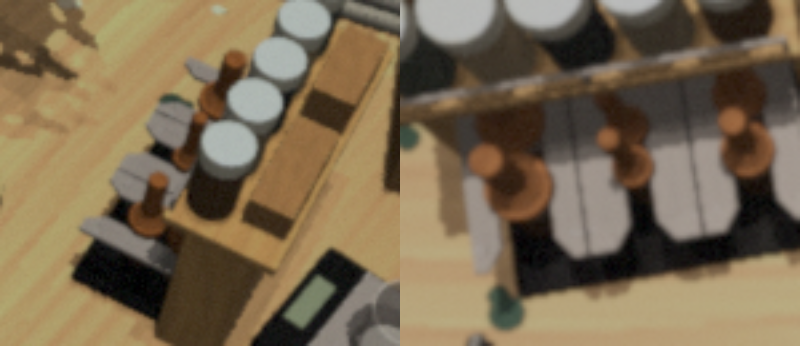

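The top crop shows all three brushes hanging in their slots, with shoulders at about (515,185), (630,165) and (748,150). The hung ones are still behind them.

```bash
python3 -c "
from bench import ctrl
print(ctrl.hand_in())"
```

```text
the job is handed in; nothing more can be done
None
```

The small, medium and large brushes each hang upright in their own row against the brush already there, within about 4 mm of home by the cameras, and I handed the job in at about 29.5 s; `hand_in()` returned no verdict.

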